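Call for the next bake at the bread counter

TASK

Tell the oven room what to bake next: with a fingertip, press down the key of the call puck in front of the tray with the round bun, then the one in front of the long roll, then the one in front of the ring doughnut, in that order. Press each key lightly, straight down until it stays down. Leave the square loaf's key up, pick nothing up, and leave the pucks, the breads and everything else where they stand.

Things in the scene. Friction and masses are not known exactly. Their poses are not given: they have to be found in the camera images.
- puck_bun: loose white call puck standing on the table in front of the tray with the round domed bun: round, 62 mm across, 24 mm high without its key, about 270 g. Origin at the centre of its underside, z up
- key_bun (a joint): travel of that puck's key: 0 = up (it starts at 0 to 0.001), 0.010 m = fully down (end stop, cushioned by the cap). It takes about 3 N to start and 5 N to go fully down, and it stays where it is left (friction, no return). It counts as pressed beyond 6 mm; it must not be loaded with more than 25 N
- key_bun_top (a point): centre of the top of that key, an upright round plunger with a grey cap 32 mm across in the middle of the puck; 42 mm above the table when up, 32 mm when fully down; the cap gives 1 mm under 4 N, so the stop is cushioned; moves with the key; z up
- puck_roll: loose white call puck standing on the table in front of the tray with the long roll with slanting scores: round, 62 mm across, 24 mm high without its key, about 270 g. Origin at the centre of its underside, z up
- key_roll (a joint): travel of that puck's key: 0 = up (it starts at 0 to 0.001), 0.010 m = fully down (end stop, cushioned by the cap). It takes about 3 N to start and 5 N to go fully down, and it stays where it is left (friction, no return). It counts as pressed beyond 6 mm; it must not be loaded with more than 25 N
- key_roll_top (a point): centre of the top of that key, an upright round plunger with a grey cap 32 mm across in the middle of the puck; 42 mm above the table when up, 32 mm when fully down; the cap gives 1 mm under 4 N, so the stop is cushioned; moves with the key; z up
- puck_ring: loose white call puck standing on the table in front of the tray with the ring doughnut: round, 62 mm across, 24 mm high without its key, about 270 g. Origin at the centre of its underside, z up
- key_ring (a joint): travel of that puck's key: 0 = up (it starts at 0 to 0.001), 0.010 m = fully down (end stop, cushioned by the cap). It takes about 3 N to start and 5 N to go fully down, and it stays where it is left (friction, no return). It counts as pressed beyond 6 mm; it must not be loaded with more than 25 N
- key_ring_top (a point): centre of the top of that key, an upright round plunger with a grey cap 32 mm across in the middle of the puck; 42 mm above the table when up, 32 mm when fully down; the cap gives 1 mm under 4 N, so the stop is cushioned; moves with the key; z up
- puck_loaf: loose white call puck standing on the table in front of the tray with the square loaf: round, 62 mm across, 24 mm high without its key, about 270 g. Origin at the centre of its underside, z up
- key_loaf (a joint): travel of that puck's key: 0 = up (it starts at 0 to 0.001), 0.010 m = fully down (end stop, cushioned by the cap). It takes about 3 N to start and 5 N to go fully down, and it stays where it is left (friction, no return). It counts as pressed beyond 6 mm; it must not be loaded with more than 25 N
- key_loaf_top (a point): centre of the top of that key, an upright round plunger with a grey cap 32 mm across in the middle of the puck; 42 mm above the table when up, 32 mm when fully down; the cap gives 1 mm under 4 N, so the stop is cushioned; moves with the key; z up
- tray_bun: fixed beige tray, 220 mm along its x, 150 mm along its y, 20 mm high, that holds the round domed bun; a price card is clipped to its far edge (+x). Its puck stands on the robot's side of it (-x), 150 to 175 mm from the tray's centre and within 30 mm of its centre line. Origin at the centre of its underside
- tray_roll: fixed beige tray, 220 mm along its x, 150 mm along its y, 20 mm high, that holds the long roll with slanting scores; a price card is clipped to its far edge (+x). Its puck stands on the robot's side of it (-x), 150 to 175 mm from the tray's centre and within 30 mm of its centre line. Origin at the centre of its underside
- tray_ring: fixed beige tray, 220 mm along its x, 150 mm along its y, 20 mm high, that holds the ring doughnut; a price card is clipped to its far edge (+x). Its puck stands on the robot's side of it (-x), 150 to 175 mm from the tray's centre and within 30 mm of its centre line. Origin at the centre of its underside
- tray_loaf: fixed beige tray, 220 mm along its x, 150 mm along its y, 20 mm high, that holds the square loaf; a price card is clipped to its far edge (+x). Its puck stands on the robot's side of it (-x), 150 to 175 mm from the tray's centre and within 30 mm of its centre line. Origin at the centre of its underside
- bun: loose round domed bun (95 mm across, 50 mm high, no hole), a hard display sample lying in its tray. Origin under its centre
- roll: loose long roll with slanting scores (152 mm long, 52 mm wide and high, its x along its length), a hard display sample lying in its tray. Origin under its centre
- ring: loose ring doughnut (96 mm across, 32 mm high, with a hole in the middle), a hard display sample lying in its tray. Origin under its centre
- loaf: loose square loaf (85 x 85 mm, 68 mm high, darker top), a hard display sample lying in its tray. Origin under its centre
- tongs: loose steel bread tongs lying at the left of the trays, 235 mm long (along its x), 46 mm wide, 16 mm high; origin on the table near its middle
- cup: loose white cup, 72 mm across, 90 mm high; origin under its centre
- jar: loose glass jar with a steel lid, 72 mm across, 100 mm high; origin under its centre
Things that resemble listed ones, but are neither listed nor needed, are in the scene too. What is shaped like the puck_roll but turquoise is not meant.

How it is judged:
On the way, in this order (a step that is already met when the one before it is completed fails the run):
1. the key in front of the round bun is pressed down (value of joint key_bun above 0.006 m), for 0.2 s.
2. the key in front of the long roll is pressed down (value of joint key_roll above 0.006 m), for 0.2 s.
3. the key in front of the ring doughnut is pressed down (value of joint key_ring above 0.006 m), for 0.2 s.
At the end, for the whole second after the job is handed in: The bun's, roll's and ring's keys are down over 6 mm (of 10), the loaf's less than 4 mm. Every puck stands upright (0.1 rad), still, within 20 mm of its start; breads, tongs, cup and jar are within 25 mm of theirs (value of joint each of key_bun, key_roll, key_ring above 0.006 m and value of joint key_loaf below 0.004 m and distance of each of puck_bun, puck_roll, puck_ring, puck_loaf from where it was at the start of the episode below 0.02 m and angle between each of puck_bun, puck_roll, puck_ring, puck_loaf's own z axis and vertical below 0.1 rad and linear speed of each of puck_bun, puck_roll, puck_ring, puck_loaf below 0.02 m/s and distance of each of bun, roll, ring, loaf, tongs, cup, jar from where it was at the start of the episode below 0.025 m); the robot touches nothing.
It fails at once if a key is pressed before its turn (the roll's before the bun's, or the ring's before the roll's) ((value of joint key_roll above 0.006 m and value of joint key_bun below 0.006 m) or (value of joint key_ring above 0.006 m and value of joint key_roll below 0.006 m)).
It fails at once if the square loaf's key is pressed down by more than 4 mm (value of joint key_loaf above 0.004 m).
It fails at once if a puck or its key is loaded by the robot with more than 25 N (contact force between any of puck_bun, puck_roll, puck_ring, puck_loaf and the fingers above 25 N or contact force between any of puck_bun, puck_roll, puck_ring, puck_loaf and the arm above 25 N).
It fails at once if a puck is picked up (raised by more than 8 mm) or shifted by more than 20 mm (height (world z) of any of puck_bun, puck_roll, puck_ring, puck_loaf above 0.008 m or distance of any of puck_bun, puck_roll, puck_ring, puck_loaf from where it was at the start of the episode above 0.02 m).
It fails at once if a bread, the tongs, the cup or the jar is moved by more than 25 mm (distance of any of bun, roll, ring, loaf, tongs, cup, jar from where it was at the start of the episode above 0.025 m).
It also fails if it takes over 46 s, if anything falls off the work surface, if the arm or the gripper's body presses on something with over 40 N, if the wrist force passes 120 N, or if a joint passes its speed limit or range.

ROBOT

A 6-joint arm with a two-finger parallel gripper is mounted at the origin on the work surface. World frame = base frame: x ahead of the robot, y to its left, z up, the work surface at z = 0. Lengths are in m, angles in rad, forces in N, time in s.
With the tool pointing down it reaches from about 0.35 to 0.875 m from the base axis. Payload 15.5 kg.
Tool frame: the origin (TCP) lies midway between the tips of the shut fingers; the grasp point (between the pads) lies 19 mm behind it; z points along the fingers, y is the line along which they close (so a half turn about z gives the same grasp; the last joint's range is limited). The gripper opens to 85 mm and grips with 20 to 120 N. Pads are 22 mm wide; open, the fingers measure 114 mm over their backs; the gripper's body (76 mm by 85 mm) begins 54 mm behind the grasp point. The pads swing forward as they close: fully open they stand 13 mm farther back than shut.
Start: joints at [-1.331, 0.494, 1.345, -0, 1.302, -0.096], TCP at [0.206, -0.59, 0.195] pointing down, gripper open.
Joint ranges: [-2.91, 2.91], [-0.82, 2.16], [0.22, 2.67], [-1.22, 4.37], [0.12, 2.79], [-3.08, 3.08]. Speed limits (rad/s): [1.89, 1.89, 2.57, 3.01, 3.01, 3.01].

INTERFACE

Orientations are given as a unit quaternion [x, y, z, w].
In Python, from rig import * gives the robot as it stands. The module is installed in compiled form; this text tells all that it offers.
- The arm moves only by the tool jog_arm, never from a script. Its arguments are lists of equal length, an entry for each row: "grip": the finger opening in mm, from 0 to 85.4; "linear": the shift along the tool's x, y, z in mm, a list of three; "yaw": the turn about the tool's z in degrees. A call has exactly 10 rows; each row is the pose to reach, as a shift and turn from the pose commanded when the call began, along the tool's axes at that moment; what a row does not reach only later rows make up. A row lasts 1/10 s, in which the tool goes at most 50 mm and 8.59 degrees, less where a joint would pass 70% of its speed; a pose out of reach is approached as far as the arm can. A call with a gripper value outside its range is refused whole. The fingers move at their own pace and stop on an object; the grip force is fixed at half the most. Time passes only in rows, so rows that repeat a pose let the fingers close, or fill a call up. It gives the time, the measured TCP pose, the force, the opening and the grip force at its end, in the units of the state.
- sense(): the state, without advancing time (a new reading comes with each control period).
- grab_frame(name): name is "scene" or "top"; returns the picture (384x512x3 uint8, red, green, blue); there is no depth.
- calibration(name): a dict with "fx", "fy", "cx", "cy" (pixels), "D" ([k1, k2, p1, p2, k3] as OpenCV has them; the pictures are not rectified), "camera_from_world" (4x4, takes a point from world to camera coordinates). Camera axes: x right, y up, looking along -z (the intrinsics and any distortion apply to the point x, -y, -z); pixel columns grow to the right and rows downward; lengths in m; the calibration is good to about 2 mm. A picture is of the moment at which its call begins. calibration takes no time and is no camera call.
- job_done(): hands the job in; it is judged then, once.
The state is a dict: "t": time; "q": joint angles; "dq": joint speeds; "joint_torque": joint torques, N m; "tool_pos": TCP position; "tcp_rot": TCP orientation; "force": force on the tool from outside, world axes, zero at the start; "torque": the same for the moment, N m; "gripper_width": opening from 0.0 (shut) to 1.0 (fully open); "gripper_force": force on a finger pad.
Only numpy, scipy, OpenCV 4.12 (cv2) and the standard library are available. Lean on these libraries where they do the work, as an engineer would, in place of code of your own. Each camera call takes 0.05 s, during which the arm holds its last target. There are 200 camera calls.

## Working session

There is one attempt and no reset: what is moved stays moved. The work goes in short steps, Python scripts to look and compute and a tool call to move; the robot and the scene stay as the last step left them, time stands still between calls to the robot, and variables do not carry over. Pictures are saved under pics/ and viewed, at most 13 in all, crops included, and the job is handed in when it is done.

Besides the shell and the picture viewer there is one more tool, called after "Request:" in YAML: its name, and indented under it one key for each argument. jog_arm: Moves the arm, as the interface text tells. Its arguments: {"type":"object","properties":{"grip":{"type":"array"},"linear":{"type":"array"},"yaw":{"type":"array"}},"required":["grip","linear","yaw"]}

```bash
mkdir -p pics; cat > h.py <<'E'
from rig import *
import numpy as np, cv2
def ray(name,uv,z):
    c=calibration(name);K=np.array([[c["fx"],0,c["cx"]],[0,c["fy"],c["cy"]],[0,0,1]])
    p=cv2.undistortPoints(np.array([[uv]],float),K,np.array(c["D"],float)).ravel()
    T=np.array(c["camera_from_world"]);R=T[:3,:3];o=-R.T@T[:3,3]
    d=R.T@np.array([p[0],-p[1],-1]);return (o+d*(z-o[2])/d[2])[:3]
E
python3 - <<'E'
from h import *
for n in("scene","top"): cv2.imwrite(f"pics/{n}0.png",cv2.resize(grab_frame(n)[:,:,::-1],(800,600),interpolation=cv2.INTER_CUBIC))
s=sense();print(s)
E
```

```text
{'t': 0.1, 'q': array([-1.33050065e+00,  4.94148425e-01,  1.34605702e+00,  3.05026315e-05,
        1.30249027e+00, -9.54860074e-02]), 'dq': array([ 0.00049234, -0.00202753, -0.00176826, -0.00150582,  0.0022183 ,
       -0.00086663]), 'joint_torque': array([ 1.20890345e-03, -8.83589530e+01, -3.84561217e+01, -1.17328855e-04,
        5.21881084e-03, -2.94587096e-05]), 'tool_pos': array([ 0.20587922, -0.58974334,  0.19494699]), 'tcp_rot': array([ 9.85939933e-01,  1.67099202e-01, -2.52335972e-05, -5.51147627e-04]), 'force': array([-0.939795  , -0.18917716,  0.32802683]), 'torque': array([-0.01360922,  0.03138371,  0.03817662]), 'gripper_force': 0.0, 'gripper_width': 0.9973252116880877}
```

View pics/top0.png

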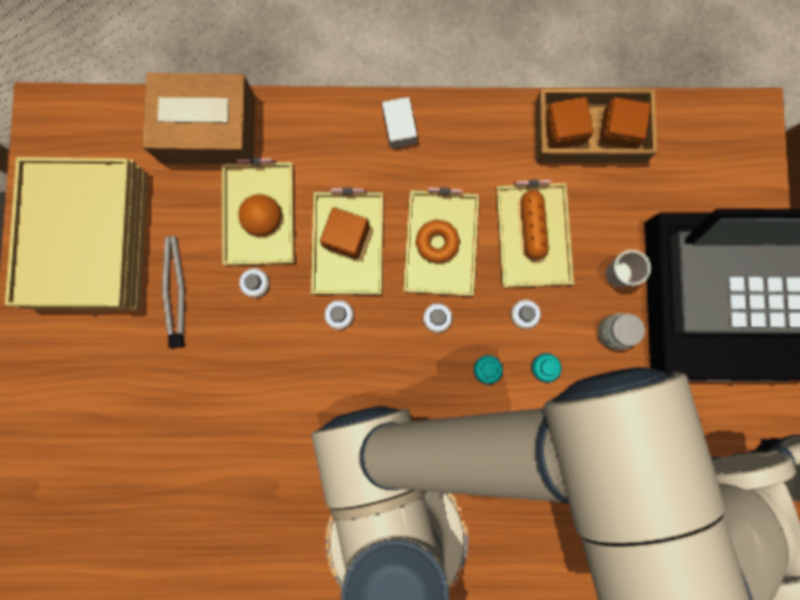

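View pics/scene0.png

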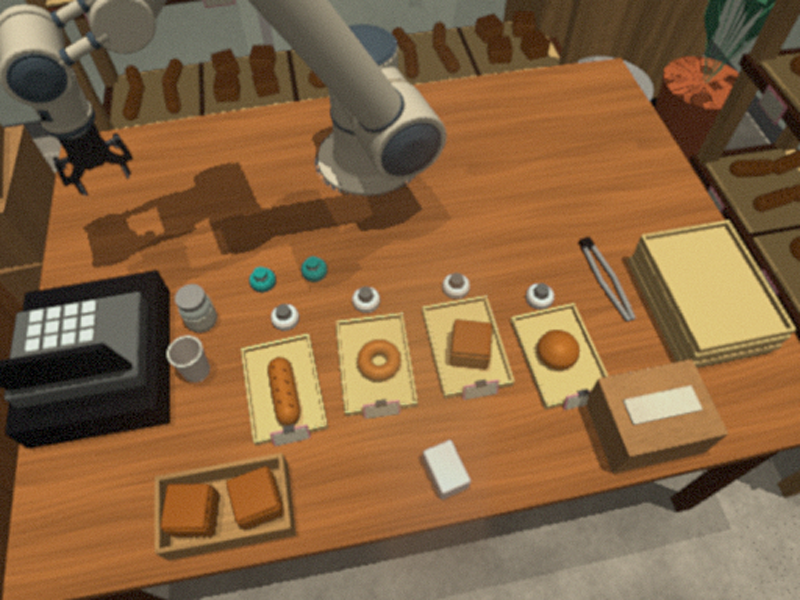

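Top view: trays left to right are bun, loaf, ring, roll. The key caps (800x600 px) are bun (254,281), loaf (338,314), ring (437,317), roll (526,313). Turquoise decoys are at (488,369) and (547,367), and the cup and jar sit right of the roll. The scene view agrees: roll (285,312), ring (366,294), loaf (456,282), bun (541,291).

```bash
python3 - <<'E'
from h import *
P={"top":dict(bun=(254,281),loaf=(338,314),ring=(437,317),roll=(526,313)),"scene":dict(bun=(541,289),loaf=(456,281),ring=(366,293),roll=(285,312))}
s=sense()
for n in P:
    im=grab_frame(n)
    hsv=cv2.cvtColor(im,cv2.COLOR_RGB2HSV)
    for k,(u,v) in P[n].items():
        u,v=int(u/1.5625),int(v/1.5625);r=14
        h=hsv[v-r:v+r+1,u-r:u+r+1]
        m=((h[:,:,1]<70)&(h[:,:,2]>60)).astype(np.uint8)
        l,lab,st,ce=cv2.connectedComponentsWithStats(m)
        i=1+np.argmax(st[1:,4])
        w=(lab==i)
        f=cv2.morphologyEx(w.astype(np.uint8),cv2.MORPH_CLOSE,np.ones((5,5)))
        mm=cv2.moments(f,True);c=np.array([mm["m10"],mm["m01"]])/mm["m00"]+[u-r,v-r]
        d=(f>0)&(h[:,:,2]<170); d=cv2.morphologyEx(d.astype(np.uint8),cv2.MORPH_OPEN,np.ones((3,3)))
        md=cv2.moments(d,True);cd=np.array([md["m10"],md["m01"]])/max(md["m00"],1)+[u-r,v-r]
        print(n,k,st[i],"blob",c.round(1),ray(n,c,.024).round(4),"cap",md["m00"],cd.round(1),ray(n,cd,.042).round(4), "man", ray(n,((P[n][k][0]+.5)/1.5625-.5,(P[n][k][1]+.5)/1.5625-.5),.042).round(4))
    if n=="top":big=cv2.resize(im[165:220,150:350,::-1],(800,220),interpolation=cv2.INTER_CUBIC)
    else: big=np.vstack([big,cv2.resize(im[165:215,165:365,::-1],(800,200),interpolation=cv2.INTER_CUBIC)])
cv2.imwrite("pics/c1.png",big)
from scipy.spatial.transform import Rotation as R
print(R.from_quat(s["tcp_rot"]).as_matrix().round(4))
E
```

```text
top bun [  5   7  19  18 267] blob [162.2 180.5] [0.5286 0.3036 0.024 ] cap 91.0 [161.8 180.3] [0.527  0.3009 0.042 ] man [0.5291 0.299  0.042 ]
top loaf [  6   6  18  19 264] blob [216.5 201. ] [0.4618 0.1234 0.024 ] cap 91.0 [216.  200.6] [0.4614 0.123  0.042 ] man [0.4609 0.1227 0.042 ]
top ring [  6   6  18  19 263] blob [279.7 202.9] [ 0.4565 -0.0847  0.024 ] cap 92.0 [280.  202.7] [ 0.456  -0.0848  0.042 ] man [ 0.4558 -0.0832  0.042 ]
top roll [  5   6  19  18 266] blob [336.1 200.6] [ 0.4654 -0.2708  0.024 ] cap 90.0 [336.9 200.3] [ 0.4646 -0.27    0.042 ] man [ 0.4652 -0.2686  0.042 ]
scene bun [  5  12  17  16 218] blob [345.1 189.6] [0.5375 0.3013 0.024 ] cap 90.0 [345.6 187.3] [0.5395 0.2989 0.042 ] man [0.5295 0.3039 0.042 ]
scene loaf [  7  11  16  15 174] blob [291.5 182.4] [0.4692 0.123  0.024 ] cap 80.0 [291.6 179.9] [0.4703 0.1219 0.042 ] man [0.4694 0.1223 0.042 ]
scene ring [  6  11  17  16 204] blob [234.  191.6] [ 0.4653 -0.0849  0.024 ] cap 100.0 [233.8 190.3] [ 0.4715 -0.0857  0.042 ] man [ 0.4597 -0.0828  0.042 ]
scene roll [  6  10  17  16 223] blob [181.9 202.5] [ 0.4727 -0.2705  0.024 ] cap 85.0 [181.3 199.7] [ 0.4724 -0.2697  0.042 ] man [ 0.4724 -0.2663  0.042 ]
[[ 9.442e-01  3.295e-01 -2.000e-04]
 [ 3.295e-01 -9.442e-01  1.100e-03]
 [ 1.000e-04 -1.100e-03 -1.000e+00]]
```

View pics/c1.png

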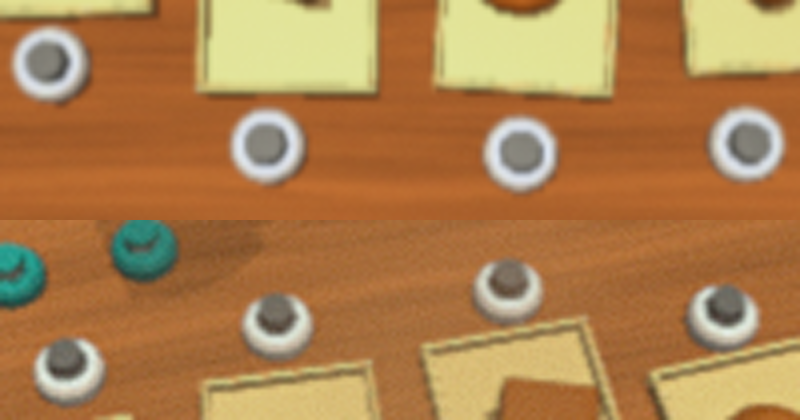

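Request:
jog_arm:
  grip: [0, 0, 0, 0, 0, 0, 0, 0, 0, 0]
  linear:
    - [15, -18, 0]
    - [45, -55, 0]
    - [75, -92, 0]
    - [105, -129, 0]
    - [135, -166, 0]
    - [165, -203, 0]
    - [195, -240, 0]
    - [225, -277, 0]
    - [255, -314, 0]
    - [285, -351, 0]
  yaw: [0, 0, 0, 0, 0, 0, 0, 0, 0, 0]

```text
t: 1.2
tool_pos: [0.3596, -0.163, 0.1956]
tcp_rot: [0.986, 0.167, 0.0, 0.0]
force: [1.1, -0.1, 0.4]
gripper_width: -0.0
gripper_force: 0.0
```

Request:
jog_arm:
  grip: [0, 0, 0, 0, 0, 0, 0, 0, 0, 0]
  linear:
    - [30, -37, 0]
    - [60, -74, 0]
    - [90, -111, 0]
    - [120, -148, 0]
    - [150, -185, 0]
    - [180, -222, 0]
    - [210, -258, 0]
    - [240, -295, 0]
    - [270, -332, 0]
    - [295, -363, 0]
  yaw: [0, 0, 0, 0, 0, 0, 0, 0, 0, 0]

```text
t: 2.2
tool_pos: [0.5186, 0.2777, 0.1953]
tcp_rot: [0.986, 0.168, 0.0, -0.0]
force: [0.5, -0.2, 0.4]
gripper_width: -0.003
gripper_force: 0.0
```

```bash
cat > go.py <<'E'
from h import *
import sys
from scipy.spatial.transform import Rotation as R
T=dict(bun=(.528,.302),roll=(.465,-.270),ring=(.456,-.085))
s=sense();M=R.from_quat(s["tcp_rot"]).as_matrix()
for k,(x,y) in T.items(): print(k,(M.T@(np.array([x,y,.06])-s["tool_pos"])*1000).round(1))
print(s["t"],s["tool_pos"].round(4),s["force"].round(2),s["gripper_width"],M.round(3).tolist())
E
python3 go.py
```

```text
bun [ 16.9 -19.8 135.3]
roll [-231.5  499.3  135.3]
ring [-178.9  321.7  135.3]
2.2 [0.5186 0.2777 0.1953] [ 0.54 -0.18  0.35] -0.0031771714946388203 [[0.944, 0.33, 0.0], [0.33, -0.944, 0.0], [0.0, -0.0, -1.0]]
```

Request:
jog_arm:
  grip: [0, 0, 0, 0, 0, 0, 0, 0, 0, 0]
  linear:
    - [9, -11, 0]
    - [18, -22, 20]
    - [18, -22, 45]
    - [18, -22, 70]
    - [18, -22, 95]
    - [18, -22, 115]
    - [18, -22, 130]
    - [18, -22, 140]
    - [18, -22, 140]
    - [18, -22, 140]
  yaw: [0, 0, 0, 0, 0, 0, 0, 0, 0, 0]

```text
t: 3.2
tool_pos: [0.5283, 0.3018, 0.056]
tcp_rot: [0.986, 0.167, 0.0, -0.0]
force: [-0.5, -0.1, -0.3]
gripper_width: -0.005
gripper_force: 0.0
```

```bash
python3 go.py; python3 - <<'E'
from h import *
a=grab_frame("scene")[150:225,300:390,::-1];b=grab_frame("top")[145:220,120:210,::-1]
cv2.imwrite("pics/c2.png",cv2.resize(np.hstack([a,b]),(800,333),interpolation=cv2.INTER_CUBIC))
E
```

```text
bun [-0.2 -0.3 -4. ]
roll [-248.1  519.    -4.1]
ring [-195.6  341.4   -4.1]
3.2 [0.5283 0.3018 0.056 ] [-0.51 -0.15 -0.33] -0.005284681620561424 [[0.944, 0.329, 0.0], [0.329, -0.944, 0.0], [0.0, -0.0, -1.0]]
```

View pics/c2.png

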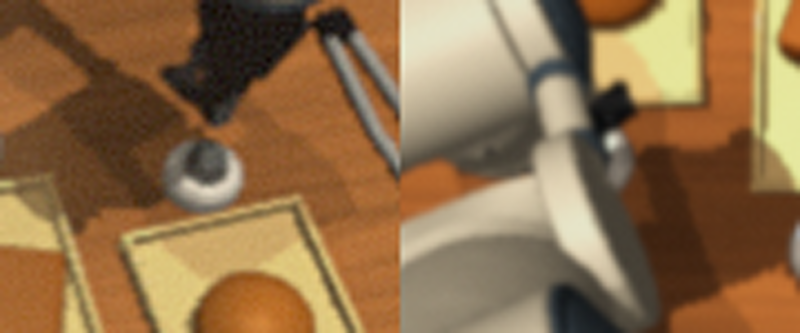

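The fingertip hovers at crop (215,118), which is scene px (348,176.5), just above and behind the bun key's cap at (208,160). I'll check whether that matches where it should project.

```bash
python3 - <<'E'
from h import *
def proj(n,p):
    c=calibration(n);T=np.array(c["camera_from_world"]);q=T[:3,:3]@p+T[:3,3];q=q*[1,-1,-1]
    K=np.array([[c["fx"],0,c["cx"]],[0,c["fy"],c["cy"]],[0,0,1]])
    return cv2.projectPoints(q.reshape(1,1,3),np.zeros(3),np.zeros(3),K,np.array(c["D"],float))[0].ravel()
for n,o in(("scene",(300,150)),("top",(120,145))):
  for p in((.5283,.3018,.056),(.5283,.3018,.042),(.5283,.3018,.024)):
    q=proj(n,np.array(p));print(n,p,q,((q-o)*4.444+2).round())
E
```

```text
scene (0.5283, 0.3018, 0.056) [346.10426481 182.37113158] [207. 146.]
scene (0.5283, 0.3018, 0.042) [345.37707409 184.59847691] [204. 156.]
scene (0.5283, 0.3018, 0.024) [344.4595226  187.40720698] [200. 168.]
top (0.5283, 0.3018, 0.056) [160.5378586  179.30641677] [182. 154.]
top (0.5283, 0.3018, 0.042) [161.49646764 179.89797907] [186. 157.]
top (0.5283, 0.3018, 0.024) [162.70133223 180.64154487] [192. 160.]
```

```bash
python3 - <<'E'
from h import *
a=grab_frame("scene")[150:210,320:380,::-1]
b=cv2.resize(cv2.imread("pics/scene0.png"),(512,384),interpolation=cv2.INTER_AREA)[150:210,320:380]
cv2.imwrite("pics/c3.png",cv2.resize(np.hstack([a,b]),(800,400),interpolation=cv2.INTER_CUBIC))
E
```

```text
(no output)
```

View pics/c3.png

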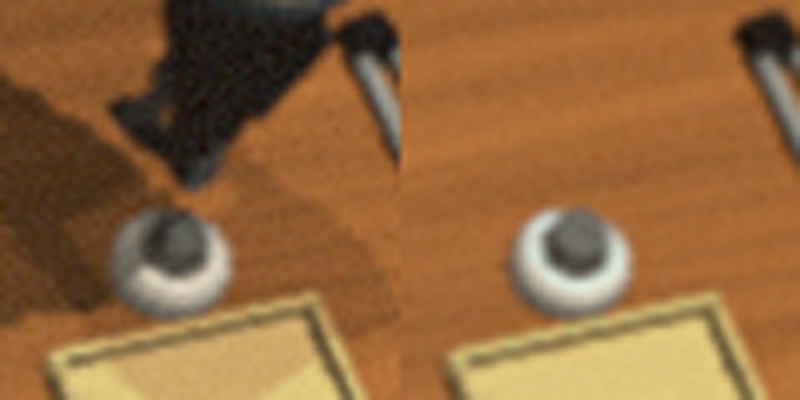

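The cap top matches its projection. The visible tip at crop (195,185) sits about 5 px above where the TCP should project, so I'll check it against the known start pose in scene0.

```bash
python3 - <<'E'
from h import *
def proj(n,p):
    c=calibration(n);T=np.array(c["camera_from_world"]);q=T[:3,:3]@p+T[:3,3];q=q*[1,-1,-1]
    K=np.array([[c["fx"],0,c["cx"]],[0,c["fy"],c["cy"]],[0,0,1]])
    return cv2.projectPoints(q.reshape(1,1,3),np.zeros(3),np.zeros(3),K,np.array(c["D"],float))[0].ravel()
tx=np.array([.944,.33,0]);ty=np.array([.33,-.944,0])
img=cv2.resize(cv2.imread("pics/scene0.png"),(512,384),interpolation=cv2.INTER_AREA)[80:140,20:100]
img=cv2.resize(img,(533,400),interpolation=cv2.INTER_CUBIC)
for s in(-1,1):
  for d in (-11,11):
   for e in(43,57):
    q=proj("scene",np.array([.206,-.59,.208])+s*ty*e/1e3+tx*d/1e3)
    cv2.circle(img,tuple(int(v) for v in (q-[20,80])*6.667+3),3,(0,255,0),-1)
im=cv2.resize(grab_frame("scene")[140:200,320:380,::-1],(400,400),interpolation=cv2.INTER_CUBIC)
for h,col in((0,(0,255,0)),(.03,(255,255,0)),(.073,(255,0,255))):
  for s in(-1,1):
   for d in(-11,11):
    q=proj("scene",np.array([.5283,.3018,.056+h])+s*ty*.012+tx*d/1e3)
    cv2.circle(im,tuple(int(v) for v in (q-[320,140])*6.667+3),3,col,-1)
cv2.imwrite("pics/c4.png",cv2.hconcat([cv2.resize(img,(420,400))[:, :380],im]))
E
```

```text
(no output)
```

View pics/c4.png

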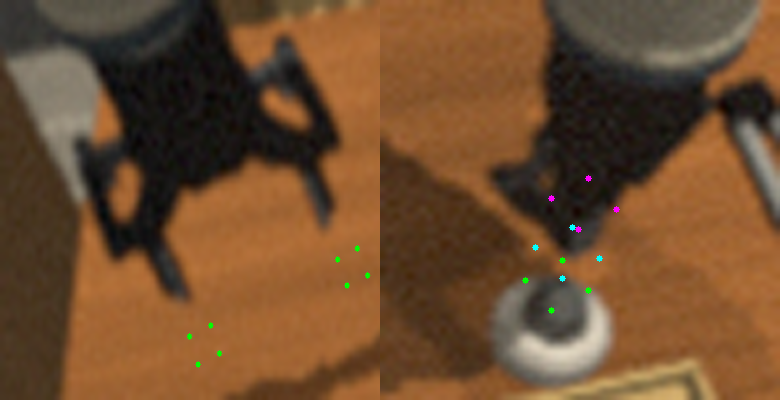

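The tip appears higher than reported at both poses, along the tool axis. I'll descend in small, force-guarded steps; 10 mm of key travel plus the cushion gives margin.

Request:
jog_arm:
  grip: [0, 0, 0, 0, 0, 0, 0, 0, 0, 0]
  linear:
    - [0, 0, 2]
    - [0, 0, 4]
    - [0, 0, 6]
    - [0, 0, 8]
    - [0, 0, 10]
    - [0, 0, 12]
    - [0, 0, 14]
    - [0, 0, 16]
    - [0, 0, 17]
    - [0, 0, 17]
  yaw: [0, 0, 0, 0, 0, 0, 0, 0, 0, 0]

```text
t: 4.4
tool_pos: [0.5279, 0.3018, 0.0383]
tcp_rot: [0.986, 0.167, -0.0, 0.0]
force: [-0.1, -0.6, -0.9]
gripper_width: 0.001
gripper_force: 0.0
```

```bash
python3 - <<'E'
from h import *
a=grab_frame("scene")[150:200,310:385,::-1];b=grab_frame("top")[155:205,135:210,::-1]
cv2.imwrite("pics/c5.png",cv2.resize(np.vstack([a,b]),(450,600),interpolation=cv2.INTER_CUBIC))
E
```

```text
(no output)
```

View pics/c5.png

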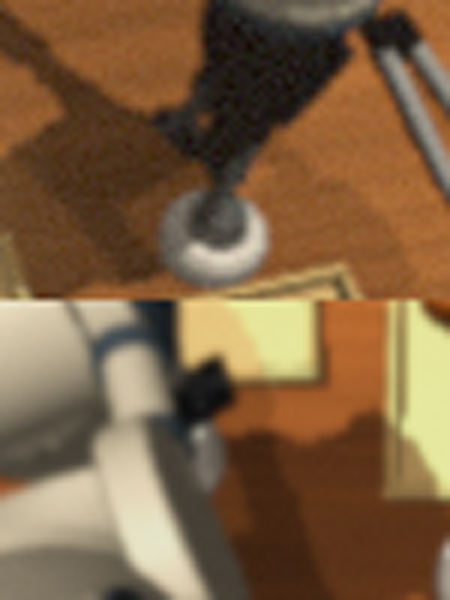

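Scene: the tip at (228,183) is just above the cap's back edge. The right-hand knuckle is seen in both views: scene crop (172,125), top crop (208,388). I'll triangulate it to tell a height offset from a sideways one.

```bash
python3 - <<'E'
from h import *
for us,vs,ut,vt in((172,125,208,388),(160,122,225,370),(185,140,208,388),(172,125,220,378)):
    ps=(310+us/6-.4,150+vs/6-.4);pt=(135+ut/6-.4,155+(vt-300)/6-.4)
    best=min(np.arange(.02,.25,.002),key=lambda z:np.linalg.norm(ray("scene",ps,z)-ray("top",pt,z)))
    a,b=ray("scene",ps,best),ray("top",pt,best)
    d=(a+b)/2-[.528,.302,0]
    print(a.round(3),b.round(3),"tool x,y",(d[:2]@[.944,.33]).round(3),(d[:2]@[.33,-.944]).round(3))
for z in(.038,.068,.09): print(z,ray("scene",(348,180.5),z).round(4))
E
```

```text
[0.543 0.25  0.162] [0.544 0.253 0.162] tool x,y -0.002 0.053
[0.55  0.238 0.178] [0.551 0.241 0.178] tool x,y 0.001 0.066
[0.546 0.259 0.15 ] [0.546 0.255 0.15 ] tool x,y 0.002 0.049
[0.548 0.247 0.17 ] [0.548 0.245 0.17 ] tool x,y 0.001 0.059
0.038 [0.5111 0.318  0.038 ]
0.068 [0.5295 0.306  0.068 ]
0.09 [0.5429 0.2972 0.09  ]
```

Knuckle tool-x is about 0, so the tool is laterally right. The real tip is about 30 mm higher than reported (0.068 gives (0.530,0.306)). I'll continue down, guarded.

Request:
jog_arm:
  grip: [0, 0, 0, 0, 0, 0, 0, 0, 0, 0]
  linear:
    - [0, 0, 1.5]
    - [0, 0, 3]
    - [0, 0, 4.5]
    - [0, 0, 6]
    - [0, 0, 7.5]
    - [0, 0, 9]
    - [0, 0, 10.5]
    - [0, 0, 12]
    - [0, 0, 12]
    - [0, 0, 12]
  yaw: [0, 0, 0, 0, 0, 0, 0, 0, 0, 0]

```text
t: 5.5
tool_pos: [0.528, 0.3019, 0.0265]
tcp_rot: [0.986, 0.167, -0.0, 0.0]
force: [0.2, 0.4, -0.0]
gripper_width: -0.0
gripper_force: 0.0
```

Request:
jog_arm:
  grip: [0, 0, 0, 0, 0, 0, 0, 0, 0, 0]
  linear:
    - [0, 0, 0.5]
    - [0, 0, 1]
    - [0, 0, 1.5]
    - [0, 0, 2]
    - [0, 0, 2.5]
    - [0, 0, 3]
    - [0, 0, 3.5]
    - [0, 0, 4]
    - [0, 0, 4]
    - [0, 0, 4]
  yaw: [0, 0, 0, 0, 0, 0, 0, 0, 0, 0]

```text
t: 6.5
tool_pos: [0.528, 0.3019, 0.0225]
tcp_rot: [0.986, 0.167, -0.0, -0.0]
force: [0.9, 0.2, 0.1]
gripper_width: -0.001
gripper_force: 0.0
```

Request:
jog_arm:
  grip: [0, 0, 0, 0, 0, 0, 0, 0, 0, 0]
  linear:
    - [0, 0, 1]
    - [0, 0, 2]
    - [0, 0, 3]
    - [0, 0, 4]
    - [0, 0, 5]
    - [0, 0, 6]
    - [0, 0, 6]
    - [0, 0, 6]
    - [0, 0, 6]
    - [0, 0, 6]
  yaw: [0, 0, 0, 0, 0, 0, 0, 0, 0, 0]

```text
t: 7.5
tool_pos: [0.5281, 0.3018, 0.0165]
tcp_rot: [0.986, 0.167, 0.0, 0.0]
force: [-0.2, -0.1, 0.3]
gripper_width: -0.001
gripper_force: 0.0
```

```bash
python3 - <<'E'
from h import *
a=grab_frame("scene")[150:200,310:385,::-1]
cv2.imwrite("pics/c6.png",cv2.resize(a,(600,400),interpolation=cv2.INTER_CUBIC));print(sense()["force"])
E
```

```text
[-0.18551996 -0.05012326  0.17055605]
```

View pics/c6.png

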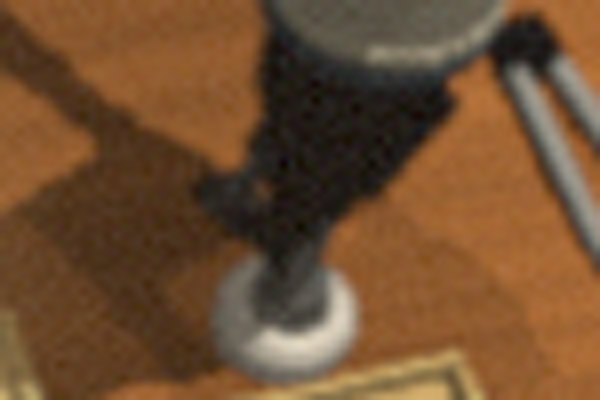

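The tip is now over the cap at (293,265), centred sideways, with no force yet.

Request:
jog_arm:
  grip: [0, 0, 0, 0, 0, 0, 0, 0, 0, 0]
  linear:
    - [0, 0, 0.5]
    - [0, 0, 1]
    - [0, 0, 1.5]
    - [0, 0, 2]
    - [0, 0, 2.5]
    - [0, 0, 3]
    - [0, 0, 3.5]
    - [0, 0, 4]
    - [0, 0, 4]
    - [0, 0, 4]
  yaw: [0, 0, 0, 0, 0, 0, 0, 0, 0, 0]

```text
t: 8.55
tool_pos: [0.528, 0.3018, 0.0125]
tcp_rot: [0.986, 0.167, -0.0, 0.0]
force: [-0.4, 0.4, 0.1]
gripper_width: -0.002
gripper_force: 0.0
```

Request:
jog_arm:
  grip: [0, 0, 0, 0, 0, 0, 0, 0, 0, 0]
  linear:
    - [0, 0, 0.5]
    - [0, 0, 1]
    - [0, 0, 1.5]
    - [0, 0, 2]
    - [0, 0, 2.5]
    - [0, 0, 3]
    - [0, 0, 3.5]
    - [0, 0, 4]
    - [0, 0, 4]
    - [0, 0, 4]
  yaw: [0, 0, 0, 0, 0, 0, 0, 0, 0, 0]

```text
t: 9.55
tool_pos: [0.528, 0.3019, 0.0085]
tcp_rot: [0.986, 0.167, -0.0, -0.0]
force: [-0.4, 0.6, -0.0]
gripper_width: 0.002
gripper_force: 0.0
```

Request:
jog_arm:
  grip: [0, 0, 0, 0, 0, 0, 0, 0, 0, 0]
  linear:
    - [0, 0, 0.5]
    - [0, 0, 1]
    - [0, 0, 1.5]
    - [0, 0, 2]
    - [0, 0, 2.5]
    - [0, 0, 3]
    - [0, 0, 3.5]
    - [0, 0, 4]
    - [0, 0, 4]
    - [0, 0, 4]
  yaw: [0, 0, 0, 0, 0, 0, 0, 0, 0, 0]

```text
t: 10.55
tool_pos: [0.5281, 0.3019, 0.0046]
tcp_rot: [0.986, 0.167, 0.0, -0.0]
force: [0.2, -0.6, 2.9]
gripper_width: 0.0
gripper_force: 1.3
```

```bash
python3 - <<'E'
from h import *
a=grab_frame("scene")[150:200,310:385,::-1]
cv2.imwrite("pics/c7.png",cv2.resize(a,(600,400),interpolation=cv2.INTER_CUBIC));s=sense();print(s["force"],s["q"],s["tool_pos"])
E
```

```text
[-0.97408691  0.4182121   3.14879584] [ 4.21157962e-01  7.02061830e-01  1.56332149e+00 -2.80529385e-06
  8.76193829e-01  1.65615905e+00] [0.52803464 0.30184542 0.00453723]
```

View pics/c7.png

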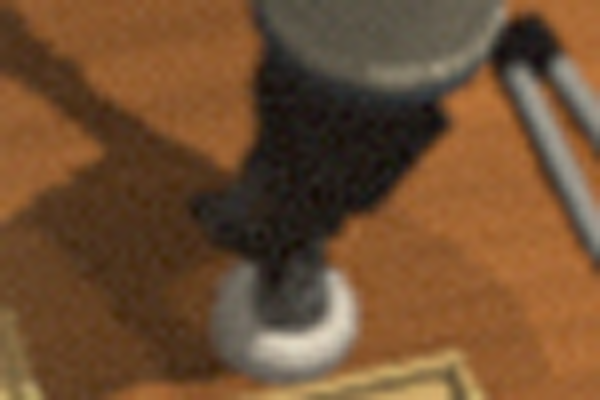

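Contact at 3 N, with the tip centred on the cap. Pressing on.

Request:
jog_arm:
  grip: [0, 0, 0, 0, 0, 0, 0, 0, 0, 0]
  linear:
    - [0, 0, 0.6]
    - [0, 0, 1.2]
    - [0, 0, 1.8]
    - [0, 0, 2.4]
    - [0, 0, 3]
    - [0, 0, 3.6]
    - [0, 0, 4.2]
    - [0, 0, 5]
    - [0, 0, 5]
    - [0, 0, 5]
  yaw: [0, 0, 0, 0, 0, 0, 0, 0, 0, 0]

```text
t: 11.6
tool_pos: [0.528, 0.3018, -0.0005]
tcp_rot: [0.986, 0.167, -0.0, 0.0]
force: [-0.9, 0.3, 3.0]
gripper_width: -0.004
gripper_force: 1.6
```

Request:
jog_arm:
  grip: [0, 0, 0, 0, 0, 0, 0, 0, 0, 0]
  linear:
    - [0, 0, 0.5]
    - [0, 0, 1]
    - [0, 0, 1.5]
    - [0, 0, 2]
    - [0, 0, 2.5]
    - [0, 0, 3]
    - [0, 0, 3.5]
    - [0, 0, 4]
    - [0, 0, 4]
    - [0, 0, 4]
  yaw: [0, 0, 0, 0, 0, 0, 0, 0, 0, 0]

```text
t: 12.6
tool_pos: [0.528, 0.3018, -0.0045]
tcp_rot: [0.986, 0.167, 0.0, 0.0]
force: [-0.5, -0.4, 4.2]
gripper_width: 0.002
gripper_force: 1.9
```

Request:
jog_arm:
  grip: [0, 0, 0, 0, 0, 0, 0, 0, 0, 0]
  linear:
    - [0, 0, 0.5]
    - [0, 0, 1]
    - [0, 0, 1.5]
    - [0, 0, 2]
    - [0, 0, 2.5]
    - [0, 0, 3]
    - [0, 0, 3]
    - [0, 0, 3]
    - [0, 0, 3]
    - [0, 0, 3]
  yaw: [0, 0, 0, 0, 0, 0, 0, 0, 0, 0]

```text
t: 13.6
tool_pos: [0.5281, 0.3019, -0.0071]
tcp_rot: [0.986, 0.167, 0.0, -0.0]
force: [-3.0, -0.8, 13.3]
gripper_width: 0.002
gripper_force: 6.4
```

13 N at the end stop, so the bun key is fully down. Lifting straight up and crossing to the roll's puck.

Request:
jog_arm:
  grip: [0, 0, 0, 0, 0, 0, 0, 0, 0, 0]
  linear:
    - [0, 0, -15]
    - [0, 0, -50]
    - [0, 0, -90]
    - [-10, 21, -100]
    - [-29, 61, -100]
    - [-48, 101, -100]
    - [-67, 141, -100]
    - [-86, 181, -100]
    - [-105, 220, -100]
    - [-124, 260, -100]
  yaw: [0, 0, 0, 0, 0, 0, 0, 0, 0, 0]

```text
t: 14.6
tool_pos: [0.4962, 0.014, 0.093]
tcp_rot: [0.986, 0.167, 0.0, 0.0]
force: [0.4, 0.7, -0.0]
gripper_width: 0.001
gripper_force: 0.0
```

Request:
jog_arm:
  grip: [0, 0, 0, 0, 0, 0, 0, 0, 0, 0]
  linear:
    - [-19, 40, 0]
    - [-38, 80, 0]
    - [-57, 120, 0]
    - [-76, 160, 0]
    - [-95, 200, 0]
    - [-112, 235, 0]
    - [-124, 259, 0]
    - [-124, 259, 15]
    - [-124, 259, 40]
    - [-124, 259, 60]
  yaw: [0, 0, 0, 0, 0, 0, 0, 0, 0, 0]

```text
t: 15.6
tool_pos: [0.4648, -0.2702, 0.0321]
tcp_rot: [0.986, 0.167, 0.0, 0.0]
force: [-0.0, -0.4, 0.1]
gripper_width: -0.001
gripper_force: 0.0
```

```bash
python3 go.py; python3 - <<'E'
from h import *
a=grab_frame("scene");cv2.imwrite("pics/c8.png",cv2.resize(np.hstack([a[165:215,150:225],a[155:205,310:385]])[:,:,::-1],(800,267),interpolation=cv2.INTER_CUBIC))
E
```

```text
bun [ 247.9 -519.5  -28. ]
roll [  0.3  -0.1 -27.9]
ring [  52.6 -177.7  -28. ]
15.6 [ 0.4648 -0.2702  0.0321] [-0.01 -0.39  0.11] -0.0009562727954662894 [[0.944, 0.329, 0.0], [0.329, -0.944, -0.0], [0.0, 0.0, -1.0]]
```

View pics/c8.png

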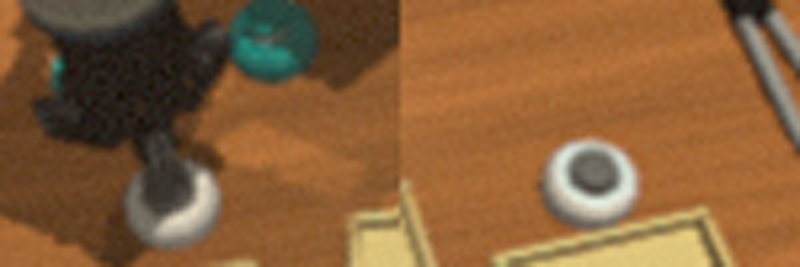

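The bun key is visibly down and its puck has not moved; the tip is above the roll key. Descending to the expected first contact and half press.

Request:
jog_arm:
  grip: [0, 0, 0, 0, 0, 0, 0, 0, 0, 0]
  linear:
    - [0, 0, 7]
    - [0, 0, 14]
    - [0, 0, 20]
    - [0, 0, 23]
    - [0, 0, 25]
    - [0, 0, 27]
    - [0, 0, 29]
    - [0, 0, 31]
    - [0, 0, 32]
    - [0, 0, 32]
  yaw: [0, 0, 0, 0, 0, 0, 0, 0, 0, 0]

```text
t: 16.65
tool_pos: [0.465, -0.27, 0.0005]
tcp_rot: [0.986, 0.167, 0.0, 0.0]
force: [0.6, -0.0, 2.8]
gripper_width: 0.001
gripper_force: 1.5
```

Same contact level as for the bun. Continuing.

Request:
jog_arm:
  grip: [0, 0, 0, 0, 0, 0, 0, 0, 0, 0]
  linear:
    - [0, 0, 1]
    - [0, 0, 2]
    - [0, 0, 3]
    - [0, 0, 4]
    - [0, 0, 5]
    - [0, 0, 6]
    - [0, 0, 6.5]
    - [0, 0, 7]
    - [0, 0, 7]
    - [0, 0, 7]
  yaw: [0, 0, 0, 0, 0, 0, 0, 0, 0, 0]

```text
t: 17.65
tool_pos: [0.465, -0.27, -0.0063]
tcp_rot: [0.986, 0.167, 0.0, 0.0]
force: [0.1, 0.6, 10.6]
gripper_width: -0.001
gripper_force: 4.9
```

Roll key is at its stop. Now the ring.

Request:
jog_arm:
  grip: [0, 0, 0, 0, 0, 0, 0, 0, 0, 0]
  linear:
    - [0, 0, -15]
    - [0, 0, -50]
    - [0, 0, -80]
    - [10, -33, -80]
    - [22, -74, -80]
    - [34, -115, -80]
    - [44, -150, -80]
    - [52, -178, -80]
    - [52, -178, -60]
    - [52, -178, -39]
  yaw: [0, 0, 0, 0, 0, 0, 0, 0, 0, 0]

```text
t: 18.65
tool_pos: [0.4554, -0.0838, 0.0323]
tcp_rot: [0.986, 0.168, 0.0, 0.0]
force: [0.3, -0.2, -0.7]
gripper_width: -0.002
gripper_force: 0.0
```

```bash
python3 go.py
```

```text
bun [ 196.3 -340.   -27.8]
roll [-52.6 178.9 -27.6]
ring [  0.2   1.3 -27.7]
18.65 [ 0.4554 -0.0838  0.0323] [ 0.34 -0.2  -0.69] -0.002132546489844965 [[0.944, 0.331, 0.001], [0.331, -0.944, -0.0], [0.001, 0.001, -1.0]]
```

Request:
jog_arm:
  grip: [0, 0, 0, 0, 0, 0, 0, 0, 0, 0]
  linear:
    - [0, 0, 7]
    - [0, 0, 14]
    - [0, 0, 20]
    - [0, 0, 23]
    - [0, 0, 25]
    - [0, 0, 27]
    - [0, 0, 29]
    - [0, 0, 31]
    - [0, 0, 32]
    - [0, 0, 32]
  yaw: [0, 0, 0, 0, 0, 0, 0, 0, 0, 0]

```text
t: 19.65
tool_pos: [0.4555, -0.0848, 0.0005]
tcp_rot: [0.986, 0.167, 0.0, 0.0]
force: [0.0, -1.1, 2.4]
gripper_width: 0.002
gripper_force: 1.5
```

Request:
jog_arm:
  grip: [0, 0, 0, 0, 0, 0, 0, 0, 0, 0]
  linear:
    - [0, 0, 1]
    - [0, 0, 2]
    - [0, 0, 3]
    - [0, 0, 4]
    - [0, 0, 5]
    - [0, 0, 6]
    - [0, 0, 6.5]
    - [0, 0, 7]
    - [0, 0, 7]
    - [0, 0, 7]
  yaw: [0, 0, 0, 0, 0, 0, 0, 0, 0, 0]

```text
t: 20.65
tool_pos: [0.4555, -0.0848, -0.0064]
tcp_rot: [0.986, 0.167, 0.0, 0.0]
force: [0.3, -1.4, 10.1]
gripper_width: 0.001
gripper_force: 5.1
```

Request:
jog_arm:
  grip: [0, 0, 0, 0, 0, 0, 0, 0, 0, 0]
  linear:
    - [0, 0, -15]
    - [0, 0, -50]
    - [0, 0, -90]
    - [0, 0, -130]
    - [0, 0, -160]
    - [0, 0, -180]
    - [0, 0, -180]
    - [0, 0, -180]
    - [0, 0, -180]
    - [0, 0, -180]
  yaw: [0, 0, 0, 0, 0, 0, 0, 0, 0, 0]

```text
t: 21.65
tool_pos: [0.4547, -0.0844, 0.1725]
tcp_rot: [0.986, 0.167, -0.001, -0.001]
force: [-0.2, -0.1, 0.5]
gripper_width: 0.0
gripper_force: 0.0
```

```bash
python3 - <<'E'
from h import *
a=grab_frame("scene");cv2.imwrite("pics/c9.png",cv2.resize(a[150:225,165:365,::-1],(800,300),interpolation=cv2.INTER_CUBIC))
E
```

```text
(no output)
```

View pics/c9.png

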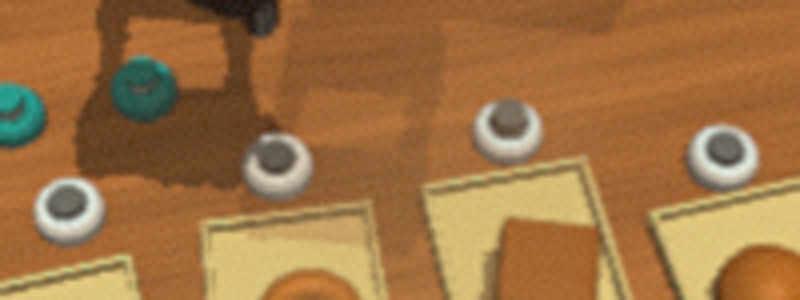

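The roll (66,202), ring (277,155) and bun (725,150) keys are down, the loaf's (508,117) is still up, and the pucks have not moved.

```bash
python3 -c "
from rig import *
print(job_done())"
```

```text
the job is handed in; nothing more can be done
None
```

I pressed the bun, roll and ring keys down in that order, none with more than about 13 N measured at the wrist; the loaf's key is still up, the pucks look unmoved in the last picture, and the job is handed in (no verdict was returned).

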